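# Clip the recipe card to the recipe board

### The job

Tonight's recipe is the card with the red band: put it on the recipe board, under the sprung steel clip, by sliding it flat along the board so that its banded edge lifts the clip, and push it fully home, straight and centred, until its edge meets the stop. Do not touch the clip with the gripper, let go of the card once it is home, and leave the green card and everything else where they are.

Things in the scene. Friction and masses are not known exactly. Their poses are not given: they have to be found in the camera images.
- red_card_grip (a point): Recipe card with a red band: stiff white plastic, 130 long, 90 wide, 4 thick, lying face up, 90 g, with an upright dark wooden grip block at its rear end (16 along the card, 56 across, 30 high). Point: the block's centre, 19 mm above the card's underside. x runs along the card towards the red-banded front edge, 120 mm ahead of the point (rear edge 10 mm behind); z up.
- green_card_grip (a point): The other recipe card, with a green band: same shape, size, grip block and axes as the red one. Point: centre of its grip block.
- recipe_board: Light wooden board, 240 (x) by 140 (y) mm, upper face 12 mm above its origin (centre of underside), fixed to the worktop. A sprung clip stands at its +x end; the card slides in along +x, flat on the board, to the stop. With the card home, the centre of its grip block is at x = -45, y = 0, z = 31 mm here.
- clip_lip (a point): Middle of the front edge of the clip's upturned lip: board x = +27 mm, about 10 mm above the board with the clip down. From here the lip slopes down at 24 degrees to the pressing bar (86 mm wide, at board x = +50 mm), 1 mm over the board when down.
- clip (a joint): Angle of the sprung clip, rad: 0 down, grows as it lifts; about 0.09 with a card under it. It presses with about 4 N; pushing a card in takes under 10 N.
- mug: the nearer of two orange mugs, 81x113x101 mm, a bystander on the left; origin: centre of its underside.
- tin: a food tin with red tomatoes on its label, 75 mm across, 58 mm high, a bystander behind; origin: centre of its underside.
- spice_jar: a small spice jar with a green lid, 46 mm across, 98 mm high, a bystander on the right; origin: centre of its underside.
- stop (a point): Middle of the face of the dark steel stop under the clip (x = +75 mm, y = 0, in the board's frame), against which the card's front edge ends; 7 mm high, 90 mm wide across the board. Nothing on clip or stop is higher than 40 mm above the board.

How it is judged (in metres and radians):
At the end, for the whole second after the job is handed in: The red-banded card lies flat and face up on the recipe board under the lifted clip bar, its front edge within 8 mm of the stop, within 15 mm of the board's centre line and straight to 8 degrees, at rest and released (x of red_card_grip in the frame of recipe_board between -0.053 and -0.041 m and y of red_card_grip in the frame of recipe_board between -0.015 and 0.015 m and z of red_card_grip in the frame of recipe_board between 0.026 and 0.036 m and angle between the x axis of red_card_grip and the x axis of recipe_board, either way round below 0.14 rad and angle between red_card_grip's own z axis and vertical below 0.06 rad and value of joint clip between 0.04 and 0.2 rad and linear speed of red_card below 0.02 m/s and contact force between the fingers and red_card below 0.1 N); the robot touches nothing.
It fails at once if the gripper or arm touches the clip (contact force between any of the fingers, the arm and clip above 2 N).
It fails at once if the green card is moved more than 30 mm (distance of green_card_grip from where it was at the start of the episode above 0.03 m).
It fails at once if a bystander (mug, tin, spice jar) is moved more than 30 mm (distance of any of mug, tin, spice_jar from where it was at the start of the episode above 0.03 m).
It also fails if it takes over 37 s, if anything falls off the work surface, if the arm or the gripper's body presses on something with over 40 N, if the wrist force passes 120 N, or if a joint passes its speed limit or range.

### The arm

A 6-joint arm with a two-finger parallel gripper is mounted at the origin on a cart in front of the work surface, level with it; the furniture and walls round the work are solid. World frame = base frame: x ahead of the robot, y to its left, z up, the work surface at z = 0. Lengths are in mm, angles in rad, forces in N, time in s.
With the tool pointing down it reaches from about 400 to 825 mm from the base axis. Payload 7 kg.
Tool frame: the origin (TCP) lies midway between the tips of the shut fingers; the grasp point (between the pads) lies 19 mm behind it (arm.pinch_z is the distance from the TCP to the grasp point, in mm); z points along the fingers, y is the line along which they close (so a half turn about z gives the same grasp; the last joint's range is limited). The gripper opens to 88 mm and grips with 3 to 60 N. Pads are 19 mm wide; open, the fingers measure 130 mm over their backs; the gripper's body (78 mm by 193 mm) begins 47 mm behind the grasp point.
Start: joints at [-1.029, 0.359, 0.012, 0, -1.224, -0.288], TCP at [169.456, -653.36, 226.561] pointing down, gripper open.
Joint ranges: [-3.07, 3.07], [-1.43, 2.12], [-1.02, 1.25], [-3.03, 1.67], [-3.05, -0], [-3.03, 3.03]. Speed limits (rad/s): [2.39, 2.39, 3.01, 3.14, 3.14, 3.14].

### API

Orientations are given as a rotation vector (axis times angle).
In Python, from workcell import status, cams, arm gives the robot as it stands.
- The arm moves only by the tool move_arm, never from a script. Its argument "deltas" is a list of rows, each an object of numbers: "dx", "dy", "dz": the shift along the tool's x, y, z in mm; "ax", "ay", "az": the turn, a rotation vector about the tool's x, y, z in rad; "gripper": the closure, from -1 (fully open) to 1 (shut). A call has 1 to 8 rows; each row shifts and turns the commanded pose from where the row before left it, along the tool's axes as they then stand; what a row does not reach is not made up. A row lasts 1/12 s, in which the tool goes at most 41.7 mm and 7.16 degrees, less where a joint would pass 70% of its speed; a pose out of reach is approached as far as the arm can. A call is refused whole if a number of a shift passes 41.7 or a number of a turn 0.125, either way. A call with a gripper value outside its range is refused whole. The fingers move at their own pace and stop on an object; "grip_force" is the grip in N (left out, the last holds). Time passes only in rows, so rows that do not move let the fingers close. It gives the time, the measured TCP pose, the force, the opening and the grip force at its end, in the units of the state.
- status.get_obs(): the state, without advancing time (a new reading comes with each control period).
- cams.get_image(name): name is "scene" or "top" or "wrist"; returns the picture (420x560x3 uint8, red, green, blue); there is no depth.
- cams.camera_info(name): a dict with "fx", "fy", "cx", "cy" (pixels), "origin" and "attitude" of the camera in the world; the wrist camera has in their place "tool_from_camera" (4x4, takes a point from camera to tool coordinates, whose origin is the TCP and whose axes are the flange's). Camera axes: x right, y down, z forward; pixel columns grow to the right and rows downward; lengths in mm; the calibration is good to about 2 mm. A picture is of the moment at which its call begins: read the wrist's pose just before it. camera_info takes no time and is no camera call.
- arm.sign_off(): hands the job in; it is judged then, once.
Trained networks look in the newest picture that a camera, given by its name, has taken for a name from the list of things; names that differ only in an ending like _2 or _b are one class to them, and where a whole thing is asked for, a point or a joint stands for the part that bears it (a point fixed in the world has none). Each returns a list of dicts, best first, with "confidence" (0 to 1); they miss things now and then, are a little off and sometimes report something else, mostly with a low value. They report only what shows in the picture. A call takes as long as a camera call.
- cams.boxes_of(label, camera): "position" ([row, column] in pixels, amid what is visible of it).
- cams.landmark_of(label, camera): "position" ([row, column] in pixels: a listed point, or the origin of a listed thing).
The state is a dict: "time_s": time; "joints": joint angles; "joint_velocities": joint speeds; "tau": joint torques, N m; "eef_pos": TCP position; "ee_rot": TCP orientation; "force": force on the tool from outside, world axes, zero at the start; "wrist_torque": the same for the moment, N m; "finger_gap": finger opening in mm; "gripper_force": force on a finger pad.
Only numpy, scipy, OpenCV 4.12 (cv2) and the standard library are available. Lean on these libraries where they do the work, as an engineer would, in place of code of your own. Each camera call takes 0.05 s, during which the arm holds its last target. There are 200 camera calls.

## Working session

There is one attempt and no reset: what is moved stays moved. The work goes in short steps, Python scripts to look and compute and a tool call to move; the robot and the scene stay as the last step left them, time stands still between calls to the robot, and variables do not carry over. Pictures are saved under pics/ and viewed, at most 10 in all, crops included, and the job is handed in when it is done.

Besides the shell and the picture viewer there is one more tool, called after "Call:" as a command line: name --argument value ..., lists and objects as JSON in quotes. move_arm: Moves the arm, as the interface text tells. Its arguments: {"type":"object","properties":{"deltas":{"type":"array"},"grip_force":{"type":"number"}},"required":["deltas"]}

```bash
mkdir -p pics; cat > h.py <<'E'
import numpy as np, cv2
from scipy.spatial.transform import Rotation as R
from workcell import status, cams, arm
def campose(c,obs=None):
    i=cams.camera_info(c)
    if c=="wrist":
        o=obs or status.get_obs(); T=np.array(i["tool_from_camera"]); Rt=R.from_rotvec(o["ee_rot"]).as_matrix()
        return i,Rt@T[:3,:3],Rt@T[:3,3]+np.array(o["eef_pos"])
    a=np.array(i["attitude"],float)
    M=a if a.shape==(3,3) else R.from_rotvec(a).as_matrix()
    return i,M,np.array(i["origin"],float)
def onplane(rc,z,c,obs=None):
    i,M,o=campose(c,obs); d=M@np.array([(rc[1]-i["cx"])/i["fx"],(rc[0]-i["cy"])/i["fy"],1])
    return o+d*(z-o[2])/d[2]
def save(img,n): cv2.imwrite("pics/"+n,cv2.cvtColor(img,cv2.COLOR_RGB2BGR))
E
python3 - <<'E'
from h import *
print(cams.camera_info("top"));print(cams.camera_info("scene")); o=status.get_obs(); print(o["time_s"],o["eef_pos"],o["ee_rot"],o["finger_gap"])
ims=[]
Z=dict(red_card_grip=19,green_card_grip=19,recipe_board=0,clip_lip=22,stop=15,mug=0,tin=0,spice_jar=0)
for c in("top","scene"):
    im=cams.get_image(c); save(im,c+"0.png")
    for l in Z:
        for d in cams.landmark_of(l,c)[:3]: print(c,l,np.round(d["position"],1),round(d["confidence"],2),onplane(d["position"],Z[l],c).round(1))
print(status.get_obs()["time_s"])
E
```

```text
{'fx': 499.83967689114456, 'fy': 499.83967689114456, 'cx': 281.19223287518633, 'cy': 208.20187097834653, 'origin': array([-588.85553937, -122.63130907, 1465.07084221]), 'attitude': array([-1.94840865,  1.67052624, -0.60767726])}
{'fx': 531.8040201029255, 'fy': 531.8040201029255, 'cx': 278.66154561200744, 'cy': 210.77797063398225, 'origin': array([-524.68155739, -907.52699162, 1205.89418945]), 'attitude': array([-2.0876619 ,  0.94574928, -0.44728219])}
0.0 [ 169.33899283 -652.9065391   225.63674654] [ 3.97331507e-01 -3.11604653e+00 -2.47561658e-03] 87.41350524729792
top red_card_grip [250.3 365.2] 0.87 [ 435.1 -286.    19. ]
top green_card_grip [236.9 317.2] 0.86 [ 466.1 -114.    19. ]
top recipe_board [226.5 235.4] 0.69 [479.4 187.1   0. ]
top clip_lip [217.3 225.3] 0.7 [498.8 227.6  22. ]
top stop [207.8 216. ] 0.58 [542.7 273.3  15. ]
top mug [224.4 161.8] 0.77 [446.3 455.1   0. ]
top spice_jar [220.2 405.2] 0.75 [ 607.8 -429.8    0. ]
scene red_card_grip [281.  332.8] 0.62 [ 425.6 -287.3   19. ]
scene red_card_grip [217.5 309.2] 0.25 [614.2 -43.8  19. ]
scene green_card_grip [247.9 293.4] 0.9 [ 459.3 -102.1   19. ]
scene recipe_board [206.3 233. ] 0.83 [499.7 218.7   0. ]
scene clip_lip [204.3 231.6] 0.72 [485.8 210.1  22. ]
scene stop [279.9 332.7] 0.68 [ 432.3 -282.3   15. ]
scene stop [252.3 293.7] 0.65 [ 447.3 -113.6   15. ]
scene stop [192.9 230. ] 0.64 [536.  269.7  15. ]
scene tin [215.8 309.8] 0.71 [641.2 -25.6   0. ]
0.9
```

View pics/top0.png

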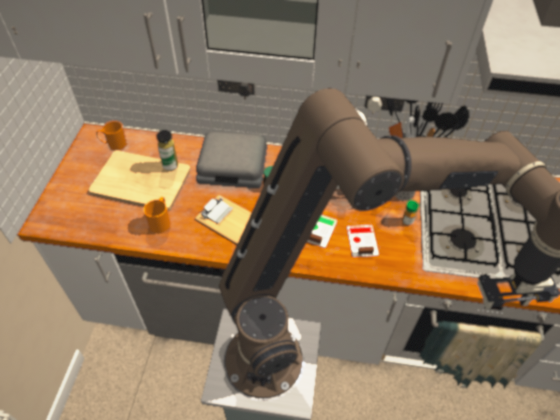

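View pics/scene0.png

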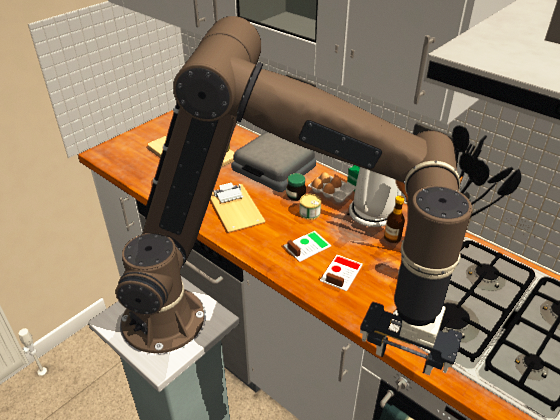

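The top view shows the red card at about (365,240) px, the green card at (320,232) and the board at (225,222) with its clip at (216,208). The scene view agrees. Next I move above the red card so the wrist camera can see it.

```bash
python3 - <<'E'
from h import *
o=status.get_obs(); M=R.from_rotvec(o["ee_rot"]).as_matrix(); print(M.round(3)); print(np.array(cams.camera_info("wrist")["tool_from_camera"]).round(2)); print({k:v for k,v in cams.camera_info("wrist").items() if k[0] in "fc"})
t=np.array([410,-287,300]); d=M.T@(t-np.array(o["eef_pos"])); print(d, d/12)
E
```

```text
[[-0.968 -0.251  0.   ]
 [-0.251  0.968  0.   ]
 [-0.     0.    -1.   ]]
[[  -0.     -0.96   -0.29   76.86]
 [   1.     -0.      0.      0.38]
 [  -0.     -0.29    0.96 -157.03]
 [   0.      0.      0.      1.  ]]
{'fx': 323.26200596150983, 'fy': 323.26200596150983, 'cx': 275.41473383283613, 'cy': 210.57138622616174}
[-324.80905589  294.22180485  -73.41522676] [-27.06742132  24.51848374  -6.11793556]
```

Call:
move_arm --deltas '[{"dx":-27,"dy":24.5,"dz":-6},{"dx":-27,"dy":24.5,"dz":-6},{"dx":-27,"dy":24.5,"dz":-6},{"dx":-27,"dy":24.5,"dz":-6},{"dx":-27,"dy":24.5,"dz":-6},{"dx":-27,"dy":24.5,"dz":-6},{"dx":-27,"dy":24.5,"dz":-6},{"dx":-27,"dy":24.5,"dz":-6}]'

```text
validation failed for argument at $.de...
```

Call:
move_arm --deltas '[{"dx":-27,"dy":24.5,"dz":-6},{"dx":-27,"dy":24.5,"dz":-6},{"dx":-27,"dy":24.5,"dz":-6},{"dx":-27,"dy":24.5,"dz":-6},{},{}]'

```text
validation failed for argument at $.de...
```

```bash
cat >> h.py <<'E'
def look(n,labels):
    o=status.get_obs(); save(cams.get_image("wrist"),n); print(o["time_s"],np.round(o["eef_pos"],1),np.round(o["ee_rot"],3))
    for l,z in labels.items():
        for d in cams.landmark_of(l,"wrist")[:2]: print(l,np.round(d["position"],1),round(d["confidence"],2),onplane(d["position"],z,"wrist",o).round(1))
    return o
E
python3 - <<'E'
from h import *
o=look("w1.png",dict(red_card_grip=19,green_card_grip=19,recipe_board=0,clip_lip=22))
E
```

```text
0.9 [ 169.5 -653.4  226.6] [-0.398  3.116  0.   ]
```

View pics/w1.png

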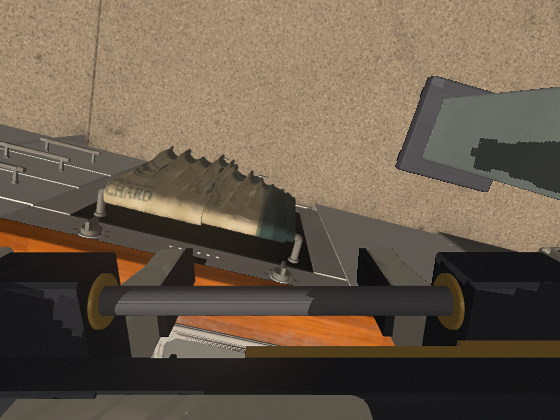

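The call was refused, so the arm has not moved, and this picture only shows the oven front and floor. I'll retry with complete rows.

Call:
move_arm --deltas '[{"dx":-27,"dy":24.5,"dz":-6,"ax":0,"ay":0,"az":0,"gripper":-1},{"dx":-27,"dy":24.5,"dz":-6,"ax":0,"ay":0,"az":0,"gripper":-1},{"dx":-27,"dy":24.5,"dz":-6,"ax":0,"ay":0,"az":0,"gripper":-1},{"dx":-27,"dy":24.5,"dz":-6,"ax":0,"ay":0,"az":0,"gripper":-1},{"dx":-27,"dy":24.5,"dz":-6,"ax":0,"ay":0,"az":0,"gripper":-1},{"dx":-27,"dy":24.5,"dz":-6,"ax":0,"ay":0,"az":0,"gripper":-1},{"dx":-27,"dy":24.5,"dz":-6,"ax":0,"ay":0,"az":0,"gripper":-1},{"dx":-27,"dy":24.5,"dz":-6,"ax":0,"ay":0,"az":0,"gripper":-1}]'

```text
time_s: 1.82
eef_pos: [329.9, -407.9, 275.1]
ee_rot: [-0.397, 3.116, -0.001]
force: [0.7, 0.2, 0.5]
finger_gap: 87.4
gripper_force: 0.0
```

Call:
move_arm --deltas '[{"dx":-27,"dy":24.5,"dz":-6,"ax":0,"ay":0,"az":0,"gripper":-1},{"dx":-27,"dy":24.5,"dz":-6,"ax":0,"ay":0,"az":0,"gripper":-1},{"dx":-27,"dy":24.5,"dz":-6,"ax":0,"ay":0,"az":0,"gripper":-1},{"dx":0,"dy":0,"dz":0,"ax":0,"ay":0,"az":0,"gripper":-1},{"dx":0,"dy":0,"dz":0,"ax":0,"ay":0,"az":0,"gripper":-1}]'

```text
time_s: 2.23
eef_pos: [390.5, -316.5, 293.3]
ee_rot: [-0.403, 3.114, -0.001]
force: [-0.1, -0.2, -0.3]
finger_gap: 87.6
gripper_force: 0.0
```

```bash
python3 - <<'E'
from h import *
o=look("w2.png",dict(red_card_grip=19,green_card_grip=19,recipe_board=0,clip_lip=22))
E
```

```text
2.2333 [ 390.5 -316.5  293.3] [-4.030e-01  3.114e+00 -1.000e-03]
red_card_grip [210.9 289.7] 0.74 [ 436.1 -283.6   19. ]
green_card_grip [257.3 406.9] 0.94 [460.7 -99.9  19. ]
```

View pics/w2.png

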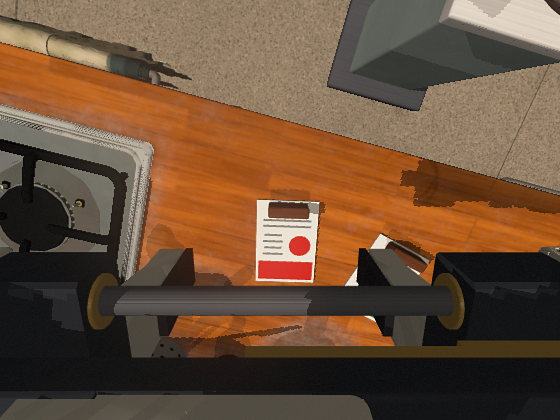

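The wrist view shows the red card at columns 257–320 and rows 200–282. Its block is at about (289,210) px and the band is toward the image bottom. I'll fit its pose from the white/red outline.

```bash
python3 - <<'E'
from h import *
o=status.get_obs(); im=cv2.imread("pics/w2.png")
sub=im.copy(); h=cv2.cvtColor(im,cv2.COLOR_BGR2HSV)
m=((h[...,1]<60)&(h[...,2]>150))|(((h[...,0]<4)|(h[...,0]>174))&(h[...,1]>180)&(h[...,2]>130))
w=np.zeros(m.shape,np.uint8); w[190:286,240:335]=m[190:286,240:335]
w=cv2.morphologyEx(w,cv2.MORPH_CLOSE,np.ones((9,9)))
c=max(cv2.findContours(w,0,2)[0],key=cv2.contourArea)[:,0]
P=np.array([onplane((p[1],p[0]),4,"wrist",o)[:2] for p in c],np.float32)
r=cv2.minAreaRect(P); print(r, cv2.boxPoints(r))
# block: dark
b=np.zeros(m.shape,np.uint8); b[198:222,262:316]=(h[198:222,262:316,2]<110)
print(cv2.boundingRect(b))
for uv in[(258,200),(320,202),(316,282),(257,280),(289,206)]: print(uv,onplane(uv[::-1],4,"wrist",o).round(1))
for d in cams.boxes_of("red_card_grip","wrist")[:2]: print(d)
E
```

```text
((485.8328857421875, -277.0005187988281), (128.47930908203125, 88.75350952148438), 12.374285697937012) [[ 413.5758  -247.42105]
 [ 432.5954  -334.1127 ]
 [ 558.08997 -306.58   ]
 [ 539.0704  -219.88834]]
(262, 199, 54, 20)
(258, 200) [ 433.3 -332.2    4. ]
(320, 202) [ 414.1 -245.8    4. ]
(316, 282) [ 537.8 -215.2    4. ]
(257, 280) [ 557.  -303.9    4. ]
(289, 206) [ 430.8 -287.1    4. ]
{'position': [238.4, 288.2], 'confidence': 0.8}
```

Call:
move_arm --deltas '[{"dx":-16,"dy":6.5,"dz":25,"ax":0,"ay":0,"az":0.04,"gripper":-1},{"dx":-16,"dy":6.5,"dz":30,"ax":0,"ay":0,"az":0,"gripper":-1},{"dx":-16,"dy":6.5,"dz":35,"ax":0,"ay":0,"az":0,"gripper":-1},{"dx":0,"dy":0,"dz":35,"ax":0,"ay":0,"az":0,"gripper":-1},{"dx":0,"dy":0,"dz":35,"ax":0,"ay":0,"az":0,"gripper":-1},{"dx":0,"dy":0,"dz":35,"ax":0,"ay":0,"az":0,"gripper":-1},{"dx":0,"dy":0,"dz":0,"ax":0,"ay":0,"az":0,"gripper":-1},{"dx":0,"dy":0,"dz":0,"ax":0,"ay":0,"az":0,"gripper":-1}]'

```text
time_s: 3.2
eef_pos: [430.2, -288.6, 96.6]
ee_rot: [0.333, -3.119, -0.002]
force: [0.1, 0.1, 1.3]
finger_gap: 87.8
gripper_force: 0.0
```

```bash
python3 - <<'E'
from h import *
o=look("w3.png",dict(red_card_grip=19))
E
```

```text
3.2 [ 430.2 -288.6   96.6] [ 3.330e-01 -3.119e+00 -2.000e-03]
red_card_grip [227.9 276.7] 0.91 [ 436.3 -285.7   19. ]
```

View pics/w3.png

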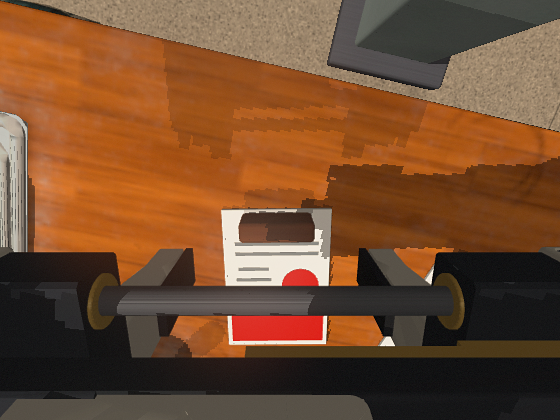

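The wrist view shows the card square to the tool, with its block at rows 212–242 and columns 239–316, centred between the fingers. I'll descend and grasp.

Call:
move_arm --deltas '[{"dx":-5,"dy":1,"dz":25,"ax":0,"ay":0,"az":0,"gripper":-1},{"dx":0,"dy":0,"dz":30,"ax":0,"ay":0,"az":0,"gripper":-1},{"dx":0,"dy":0,"dz":20,"ax":0,"ay":0,"az":0,"gripper":-1},{"dx":0,"dy":0,"dz":12,"ax":0,"ay":0,"az":0,"gripper":-1},{"dx":0,"dy":0,"dz":0,"ax":0,"ay":0,"az":0,"gripper":-1},{"dx":0,"dy":0,"dz":0,"ax":0,"ay":0,"az":0,"gripper":-1}]' --grip_force 30

```text
time_s: 3.8
eef_pos: [437.6, -286.7, 12.2]
ee_rot: [-0.335, 3.122, -0.002]
force: [-0.0, 0.3, 1.0]
finger_gap: 87.6
gripper_force: 0.0
```

Call:
move_arm --deltas '[{"dx":0,"dy":0,"dz":0,"ax":0,"ay":0,"az":0,"gripper":1},{"dx":0,"dy":0,"dz":0,"ax":0,"ay":0,"az":0,"gripper":1},{"dx":0,"dy":0,"dz":0,"ax":0,"ay":0,"az":0,"gripper":1},{"dx":0,"dy":0,"dz":0,"ax":0,"ay":0,"az":0,"gripper":1},{"dx":0,"dy":0,"dz":0,"ax":0,"ay":0,"az":0,"gripper":1},{"dx":0,"dy":0,"dz":0,"ax":0,"ay":0,"az":0,"gripper":1}]' --grip_force 30

```text
time_s: 4.3
eef_pos: [436.5, -286.1, 11.0]
ee_rot: [-0.335, 3.123, -0.0]
force: [-1.5, 0.9, 4.6]
finger_gap: 55.9
gripper_force: 30.0
```

Grasped: the gap is 55.9 mm, matching the 56 mm block. I'll lift, then look at the board with the fixed cameras now that the arm has moved.

Call:
move_arm --deltas '[{"dx":0,"dy":0,"dz":-15,"ax":0,"ay":0,"az":0,"gripper":1},{"dx":0,"dy":0,"dz":-30,"ax":0,"ay":0,"az":0,"gripper":1},{"dx":0,"dy":0,"dz":-35,"ax":0,"ay":0,"az":0,"gripper":1},{"dx":0,"dy":0,"dz":-35,"ax":0,"ay":0,"az":0,"gripper":1},{"dx":0,"dy":0,"dz":0,"ax":0,"ay":0,"az":0,"gripper":1}]'

```text
time_s: 4.72
eef_pos: [439.9, -287.5, 132.2]
ee_rot: [-0.337, 3.115, -0.008]
force: [1.0, 0.7, -1.3]
finger_gap: 56.0
gripper_force: 30.0
```

```bash
python3 - <<'E'
from h import *
Z=dict(recipe_board=0,clip_lip=22,stop=15,red_card_grip=123)
o=status.get_obs(); print(o["eef_pos"])
ims=[]
for c in("top","scene"):
    im=cams.get_image(c); save(im,c+"1.png")
    for l in Z:
        for d in cams.landmark_of(l,c)[:2]: print(c,l,np.round(d["position"],1),round(d["confidence"],2),onplane(d["position"],Z[l],c).round(1))
    ims.append(cv2.resize(im[160:280,160:320],(640,480),interpolation=cv2.INTER_CUBIC)[:,:400])
save(np.hstack(ims),"crops.png")
E
```

```text
[ 439.85965772 -287.54271898  132.18706124]
top red_card_grip [226.7 369.2] 0.5 [ 460.  -283.5  123. ]
scene recipe_board [209.2 234.7] 0.9 [491.9 202.1   0. ]
scene clip_lip [201.3 230.8] 0.7 [496.3 224.8  22. ]
scene stop [192.5 230.2] 0.92 [538.2 270.9  15. ]
scene red_card_grip [250.5 337.8] 0.83 [ 451.  -278.8  123. ]
```

View pics/crops.png

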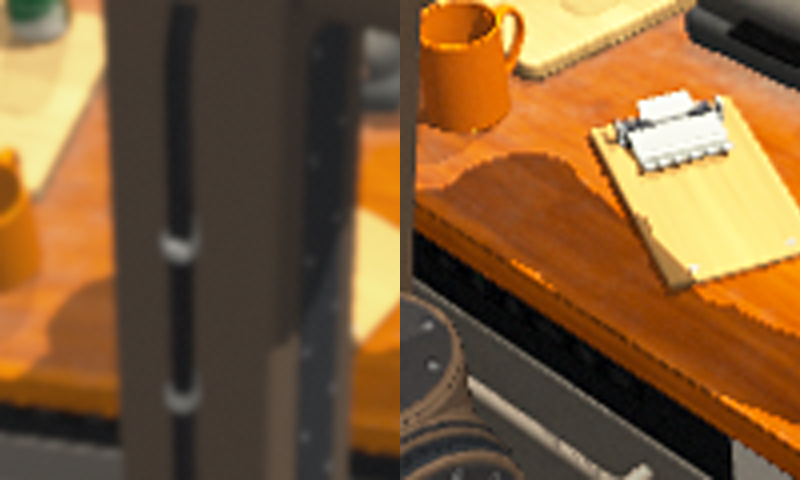

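The scene crop shows the board clearly: near-left corner at about (227,230) px, far-left at (208,193), and the clip at the far end. I'll fit the board rectangle from its colour.

```bash
python3 - <<'E'
from h import *
im=cv2.imread("pics/scene1.png"); h=cv2.cvtColor(im,cv2.COLOR_BGR2HSV)
for rc in[(215,240),(200,256),(225,235),(235,240),(210,215)]: print(rc,h[rc])
m=np.zeros(im.shape[:2],np.uint8); sl=(slice(180,240),slice(200,275))
m[sl]=((h[sl][...,1]<165)&(h[sl][...,2]>110))*1
m=cv2.morphologyEx(m,cv2.MORPH_CLOSE,np.ones((5,5)))
n,l,s,_=cv2.connectedComponentsWithStats(m); k=l[215,240]; c=cv2.findContours((l==k).astype(np.uint8),0,1)[0][0][:,0]
P=np.array([onplane((p[1],p[0]),12,"scene")[:2] for p in c],np.float32)
r=cv2.minAreaRect(P); print(s[k],r); print(cv2.boxPoints(r))
v=cv2.resize(im[180:240,200:275],(750,600),interpolation=cv2.INTER_CUBIC)
cv2.drawContours(v,[(c-[200,180])*10+5],-1,(255,0,0),2); cv2.imwrite("pics/fit.png",v)
E
```

```text
(215, 240) [ 27 104 255]
(200, 256) [ 15 245 237]
(225, 235) [ 25 115 254]
(235, 240) [ 15 255 245]
(210, 215) [ 11 232  89]
[ 208  180   67   52 1890] ((542.4712524414062, 192.8366241455078), (271.48431396484375, 233.8223876953125), 64.3075942993164)
[[378.26892  121.200325]
 [588.97437   19.829048]
 [706.6736   264.47293 ]
 [495.96814  365.8442  ]]
```

View pics/fit.png

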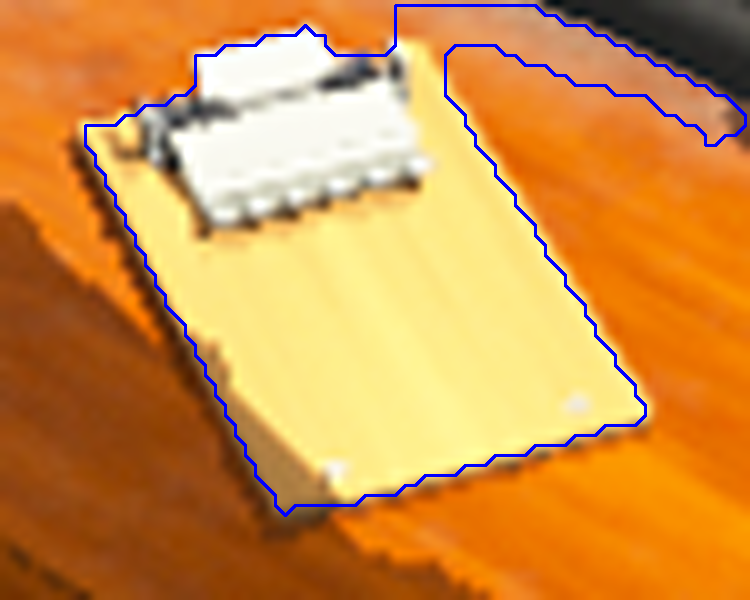

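The contour follows three board edges well (left, right and near), so I'll fit the known 240×140 rectangle to those.

```bash
python3 - <<'E'
from h import *
from scipy.optimize import least_squares
def W(a,b,n=12): # view px line -> world pts on z=12
    t=np.linspace(.05,.95,n)[:,None]; q=(np.array(a)*(1-t)+np.array(b)*t)/10-.5+[200,180]
    return np.array([onplane((p[1],p[0]),12,"scene")[:2] for p in q])
FL,NL,NR,FR=(80,125),(280,516),(648,418),(440,85)
L=W(FL,NL);N=W(NL,NR);Rr=W(NR,FR)
for q in(FL,NL,NR): print(onplane(((q[1]/10-.5+180),(q[0]/10-.5+200)),12,"scene").round(1))
far=onplane(((125/10-.5+180),(80/10-.5+200)),12,"scene")[:2]
def res(p):
    x=np.array([np.cos(p[2]),np.sin(p[2])]);y=np.array([-x[1],x[0]]);c=p[:2]
    return np.r_[(L-c)@y-70,(Rr-c)@y+70,(N-c)@x+120,3*((far-c)@x-120)]
s=least_squares(res,[500,200,1.0]);p=s.x;print(p,np.abs(s.fun).max(),s.fun.round(1))
x=np.array([np.cos(p[2]),np.sin(p[2])])
for k in(27,75,-45,-110): print(k,(p[:2]+k*x).round(1))
E
```

```text
[487.4 339.9  12. ]
[381.4 125.4  12. ]
[502.  66.  12.]
[494.24274637 203.22031123   1.11338534] 4.156633844953106 [-3.5 -3.5 -3.4 -3.4 -3.4 -3.3 -3.3 -3.3 -3.3 -3.2 -3.2 -3.2  2.5  2.7
  2.8  2.9  3.1  3.2  3.4  3.5  3.7  3.8  4.   4.2  0.3  0.3  0.3  0.3
  0.3  0.3  0.3  0.3  0.3  0.3  0.3  0.3 -1.2]
27 [506.2 227.4]
75 [527.4 270.5]
-45 [474.4 162.8]
-110 [445.7 104.5]
```

Call:
move_arm --deltas '[{"dx":-9,"dy":20,"dz":0,"ax":0,"ay":0,"az":0,"gripper":1},{"dx":-9,"dy":36,"dz":0,"ax":0,"ay":0,"az":0,"gripper":1},{"dx":-9,"dy":36,"dz":0,"ax":0,"ay":0,"az":0,"gripper":1},{"dx":-9,"dy":36,"dz":0,"ax":0,"ay":0,"az":0,"gripper":1},{"dx":-9,"dy":36,"dz":0,"ax":0,"ay":0,"az":0,"gripper":1},{"dx":-9,"dy":36,"dz":0,"ax":0,"ay":0,"az":0,"gripper":1},{"dx":-9,"dy":36,"dz":0,"ax":0,"ay":0,"az":0,"gripper":1},{"dx":-9,"dy":36,"dz":0,"ax":0,"ay":0,"az":0,"gripper":1}]'

```text
time_s: 5.88
eef_pos: [448.6, -3.3, 125.5]
ee_rot: [0.335, -3.124, 0.0]
force: [0.6, 0.2, -2.3]
finger_gap: 55.8
gripper_force: 30.0
```

Call:
move_arm --deltas '[{"dx":-8,"dy":36,"dz":0,"ax":0,"ay":0,"az":0,"gripper":1},{"dx":-8,"dy":36,"dz":0,"ax":0,"ay":0,"az":0,"gripper":1},{"dx":0,"dy":36,"dz":0,"ax":0,"ay":0,"az":0,"gripper":1},{"dx":0,"dy":0,"dz":0,"ax":0,"ay":0,"az":0,"gripper":1}]'

```text
time_s: 6.22
eef_pos: [441.7, 108.9, 125.7]
ee_rot: [-0.342, 3.122, 0.001]
force: [0.7, -0.5, -1.4]
finger_gap: 56.0
gripper_force: 30.0
```

Call:
move_arm --deltas '[{"dx":0,"dy":0,"dz":0,"ax":0,"ay":0,"az":-0.112,"gripper":1},{"dx":0,"dy":0,"dz":0,"ax":0,"ay":0,"az":-0.112,"gripper":1},{"dx":0,"dy":0,"dz":0,"ax":0,"ay":0,"az":-0.112,"gripper":1},{"dx":0,"dy":0,"dz":0,"ax":0,"ay":0,"az":-0.112,"gripper":1},{"dx":0,"dy":0,"dz":0,"ax":0,"ay":0,"az":-0.112,"gripper":1},{"dx":0,"dy":0,"dz":0,"ax":0,"ay":0,"az":-0.112,"gripper":1},{"dx":0,"dy":0,"dz":0,"ax":0,"ay":0,"az":-0.112,"gripper":1},{"dx":0,"dy":0,"dz":0,"ax":0,"ay":0,"az":-0.112,"gripper":1}]'

```text
time_s: 6.88
eef_pos: [441.5, 103.8, 125.2]
ee_rot: [1.662, -2.665, 0.0]
force: [0.6, 0.9, -1.0]
finger_gap: 55.7
gripper_force: 30.0
```

```bash
python3 - <<'E'
from h import *
o=look("w4.png",dict(recipe_board=0,clip_lip=22,red_card_grip=125,stop=15))
print(o["joints"],2*np.arctan2(o["ee_rot"][0],-o["ee_rot"][1]))
M=R.from_rotvec(o["ee_rot"]).as_matrix(); print(np.arctan2(-M[1,0],-M[0,0]))
save(cams.get_image("scene"),"scene2.png")
for l,z in dict(recipe_board=0,clip_lip=22,stop=15).items():
    for d in cams.landmark_of(l,"scene")[:2]: print(l,np.round(d["position"],1),round(d["confidence"],2),onplane(d["position"],z,"scene").round(1))
E
```

```text
6.8833 [441.5 103.8 125.2] [ 1.662 -2.665  0.   ]
red_card_grip [269. 278.] 0.9 [441.6 107.  125. ]
[ 6.67427180e-01  8.89798973e-02 -6.00004330e-01 -2.93415610e-05
 -8.82516387e-01 -1.12283105e+00] 1.1153738160448718
1.1153739177500857
recipe_board [207.8 234. ] 0.73 [495.9 209.8   0. ]
clip_lip [249.2 292.4] 0.61 [ 450.  -105.7   22. ]
clip_lip [198.6 230.3] 0.5 [506.3 237.5  22. ]
stop [191.7 230. ] 0.91 [541.2 275.   15. ]
```

View pics/w4.png

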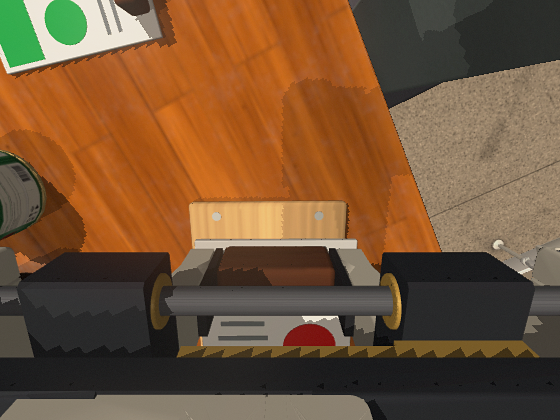

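The wrist view shows the board's near edge from (190,204) to (346,202), parallel to the held card's rear edge at row 243. From these I can get the lateral and yaw errors.

```bash
python3 - <<'E'
from h import *
o=status.get_obs(); M=R.from_rotvec(o["ee_rot"]).as_matrix(); t=np.array(o["eef_pos"])
im=cv2.imread("pics/w4.png"); h=cv2.cvtColor(im,cv2.COLOR_BGR2HSV)
m=np.zeros(im.shape[:2],np.uint8); m[195:236,180:360]=(h[195:236,180:360,1]<165)
m=cv2.morphologyEx(m,cv2.MORPH_OPEN,np.ones((3,3)))
for r in(205,210,215,222,230): 
    c=np.where(m[r])[0]; print(r,c.min(),c.max())
for c in(200,230,260,300,335): print(c,np.where(m[:,c])[0].min())
for n,(u,v,z) in dict(nr=(190.5,203,12),nl=(347,202,12),l2=(192,225,12),r2=(346.5,225,12),cr=(195,240,118),cl=(357,240,118)).items():
    w=onplane((v,u),z,"wrist",o); print(n,w.round(1),(M.T@(w-t)).round(1))
E
```

```text
205 189 346
210 189 346
215 190 345
222 190 345
230 191 344
200 202
230 201
260 201
300 201
335 201
nr [506.3  68.4  12. ] [  2.9 -73.7 113.6]
nl [384.5 128.2  12. ] [  3.8  62.  113.6]
l2 [515.5  86.4  12. ] [-17.3 -73.9 113.6]
r2 [393.1 147.5  12. ] [-17.3  62.9 113.6]
cr [476.2  74.6 118. ] [ 10.9 -43.9   7.6]
cl [397.  114.1 118. ] [10.8 44.5  7.6]
```

Call:
move_arm --deltas '[{"dx":0,"dy":-5,"dz":20,"ax":0,"ay":0,"az":0,"gripper":1},{"dx":0,"dy":0,"dz":30,"ax":0,"ay":0,"az":0,"gripper":1},{"dx":0,"dy":0,"dz":25,"ax":0,"ay":0,"az":0,"gripper":1},{"dx":0,"dy":0,"dz":15,"ax":0,"ay":0,"az":0,"gripper":1},{"dx":0,"dy":0,"dz":7,"ax":0,"ay":0,"az":0,"gripper":1},{"dx":0,"dy":0,"dz":0,"ax":0,"ay":0,"az":0,"gripper":1},{"dx":0,"dy":0,"dz":0,"ax":0,"ay":0,"az":0,"gripper":1}]'

```text
time_s: 7.92
eef_pos: [446.5, 101.9, 28.9]
ee_rot: [1.655, -2.67, 0.0]
force: [-0.1, -0.0, -2.2]
finger_gap: 55.6
gripper_force: 30.0
```

Call:
move_arm --deltas '[{"dx":0,"dy":0,"dz":2,"ax":0,"ay":0,"az":0,"gripper":1},{"dx":0,"dy":0,"dz":2,"ax":0,"ay":0,"az":0,"gripper":1},{"dx":0,"dy":0,"dz":0,"ax":0,"ay":0,"az":0,"gripper":1}]'

```text
time_s: 8.17
eef_pos: [446.5, 102.0, 25.1]
ee_rot: [-1.654, 2.669, 0.0]
force: [-0.8, 0.2, -1.1]
finger_gap: 55.7
gripper_force: 30.0
```

Call:
move_arm --deltas '[{"dx":0,"dy":0,"dz":1,"ax":0,"ay":0,"az":0,"gripper":1},{"dx":0,"dy":0,"dz":1,"ax":0,"ay":0,"az":0,"gripper":1},{"dx":0,"dy":0,"dz":0,"ax":0,"ay":0,"az":0,"gripper":1}]'

```text
time_s: 8.42
eef_pos: [446.4, 101.9, 22.9]
ee_rot: [-1.655, 2.669, -0.0]
force: [-0.8, 0.2, 3.4]
finger_gap: 55.9
gripper_force: 30.0
```

```bash
python3 - <<'E'
from h import *
o=look("w5.png",dict(red_card_grip=31,recipe_board=0))
print(o["force"],o["wrist_torque"])
im=cams.get_image("scene"); save(cv2.resize(im[160:280,200:320],(600,600),interpolation=cv2.INTER_CUBIC),"s5.png")
E
```

```text
8.4167 [446.4 101.9  22.9] [-1.655  2.669 -0.   ]
red_card_grip [268.2 275.4] 0.93 [445.7 100.3  31. ]
[-0.75817274  0.17671467  3.40248657] [0.05799007 0.54221489 0.01172731]
```

View pics/w5.png

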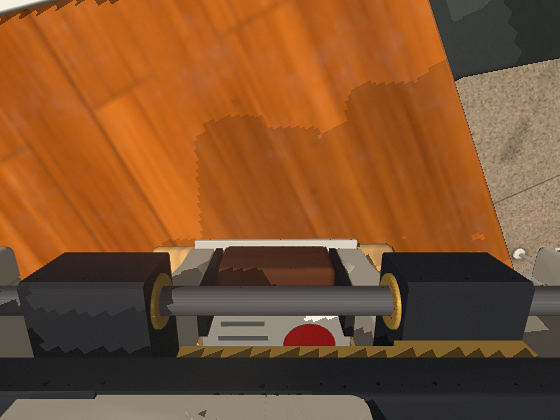

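View pics/s5.png

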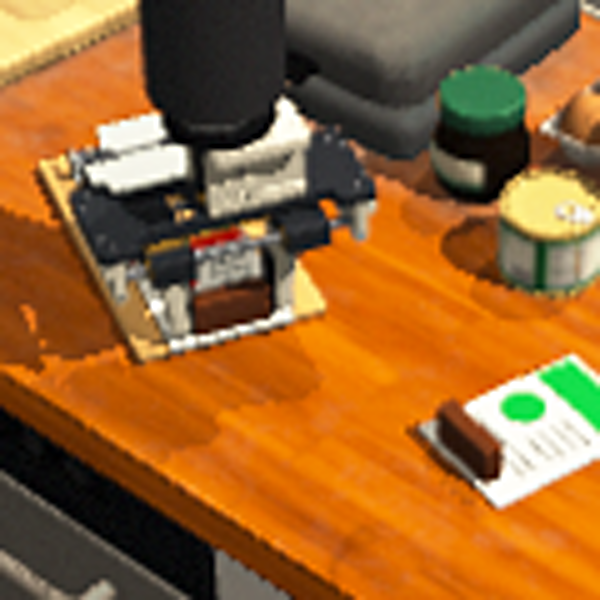

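The card sits flat on the board (upward force 3.4 N at z 23). About 40 px and 35 px of board show either side of it, so it is centred to about 2 mm. Its front edge is short of the clip, so I'll slide along −tool x.

Call:
move_arm --deltas '[{"dx":-6,"dy":0,"dz":0,"ax":0,"ay":0,"az":0,"gripper":1},{"dx":-6,"dy":0,"dz":0,"ax":0,"ay":0,"az":0,"gripper":1},{"dx":-6,"dy":0,"dz":0,"ax":0,"ay":0,"az":0,"gripper":1},{"dx":-6,"dy":0,"dz":0,"ax":0,"ay":0,"az":0,"gripper":1},{"dx":-6,"dy":0,"dz":0,"ax":0,"ay":0,"az":0,"gripper":1}]'

```text
time_s: 9.03
eef_pos: [459.3, 128.0, 22.9]
ee_rot: [1.655, -2.669, 0.001]
force: [-2.5, -5.0, 9.1]
finger_gap: 56.0
gripper_force: 30.0
```

Call:
move_arm --deltas '[{"dx":-5,"dy":0,"dz":0,"ax":0,"ay":0,"az":0,"gripper":1},{"dx":-5,"dy":0,"dz":0,"ax":0,"ay":0,"az":0,"gripper":1},{"dx":-5,"dy":0,"dz":0,"ax":0,"ay":0,"az":0,"gripper":1}]'

```text
time_s: 9.28
eef_pos: [464.5, 139.5, 22.8]
ee_rot: [1.652, -2.665, 0.003]
force: [-6.7, -17.2, 22.3]
finger_gap: 55.9
gripper_force: 30.0
```

Call:
move_arm --deltas '[{"dx":-4,"dy":0,"dz":0,"ax":0,"ay":0,"az":0,"gripper":1},{"dx":-4,"dy":0,"dz":0,"ax":0,"ay":0,"az":0,"gripper":1},{"dx":-4,"dy":0,"dz":0,"ax":0,"ay":0,"az":0,"gripper":1}]'

```text
time_s: 9.53
eef_pos: [468.7, 148.9, 22.8]
ee_rot: [1.65, -2.664, 0.003]
force: [-6.3, -12.7, 19.2]
finger_gap: 55.8
gripper_force: 30.0
```

Call:
move_arm --deltas '[{"dx":0,"dy":0,"dz":-1,"ax":0,"ay":0,"az":0,"gripper":1},{"dx":0,"dy":0,"dz":0,"ax":0,"ay":0,"az":0,"gripper":1}]'

```text
time_s: 9.7
eef_pos: [470.0, 151.2, 23.1]
ee_rot: [1.652, -2.668, 0.001]
force: [-1.9, -3.4, -2.2]
finger_gap: 56.1
gripper_force: 30.0
```

Call:
move_arm --deltas '[{"dx":-4,"dy":0,"dz":0,"ax":0,"ay":0,"az":0,"gripper":1},{"dx":-4,"dy":0,"dz":0,"ax":0,"ay":0,"az":0,"gripper":1},{"dx":0,"dy":0,"dz":0,"ax":0,"ay":0,"az":0,"gripper":1}]'

```text
time_s: 9.95
eef_pos: [474.7, 159.8, 23.0]
ee_rot: [1.654, -2.669, 0.0]
force: [-1.3, -2.4, -2.2]
finger_gap: 55.6
gripper_force: 30.0
```

Call:
move_arm --deltas '[{"dx":-2,"dy":0,"dz":0,"ax":0,"ay":0,"az":0,"gripper":1},{"dx":-2,"dy":0,"dz":0,"ax":0,"ay":0,"az":0,"gripper":1},{"dx":0,"dy":0,"dz":0,"ax":0,"ay":0,"az":0,"gripper":1}]'

```text
time_s: 10.2
eef_pos: [476.9, 163.7, 23.3]
ee_rot: [1.655, -2.67, -0.0]
force: [-1.0, -2.1, -4.6]
finger_gap: 55.6
gripper_force: 30.0
```

Call:
move_arm --deltas '[{"dx":-1.5,"dy":0,"dz":0,"ax":0,"ay":0,"az":0,"gripper":1},{"dx":-1.5,"dy":0,"dz":0,"ax":0,"ay":0,"az":0,"gripper":1},{"dx":0,"dy":0,"dz":0,"ax":0,"ay":0,"az":0,"gripper":1}]'

```text
time_s: 10.45
eef_pos: [478.1, 166.1, 23.4]
ee_rot: [1.655, -2.67, 0.0]
force: [-1.5, -2.9, -3.8]
finger_gap: 56.0
gripper_force: 30.0
```

Call:
move_arm --deltas '[{"dx":-1.5,"dy":0,"dz":0,"ax":0,"ay":0,"az":0,"gripper":1},{"dx":-1.5,"dy":0,"dz":0,"ax":0,"ay":0,"az":0,"gripper":1},{"dx":0,"dy":0,"dz":0,"ax":0,"ay":0,"az":0,"gripper":1}]'

```text
time_s: 10.7
eef_pos: [477.8, 166.2, 23.1]
ee_rot: [1.651, -2.666, 0.002]
force: [-2.2, -12.7, 0.7]
finger_gap: 56.0
gripper_force: 30.0
```

Contact: axial force is about 12 N and motion stopped at 71.6 mm of an expected 72, so the card is at the stop. I'll relieve the push slightly and release.

Call:
move_arm --deltas '[{"dx":2,"dy":0,"dz":0,"ax":0,"ay":0,"az":0,"gripper":1},{"dx":0,"dy":0,"dz":0,"ax":0,"ay":0,"az":0,"gripper":1},{"dx":0,"dy":0,"dz":0,"ax":0,"ay":0,"az":0,"gripper":-1},{"dx":0,"dy":0,"dz":0,"ax":0,"ay":0,"az":0,"gripper":-1},{"dx":0,"dy":0,"dz":0,"ax":0,"ay":0,"az":0,"gripper":-1},{"dx":0,"dy":0,"dz":0,"ax":0,"ay":0,"az":0,"gripper":-1},{"dx":0,"dy":0,"dz":0,"ax":0,"ay":0,"az":0,"gripper":-1}]'

```text
time_s: 11.28
eef_pos: [479.3, 167.8, 24.0]
ee_rot: [-1.655, 2.669, 0.0]
force: [0.4, 0.1, 0.2]
finger_gap: 83.6
gripper_force: 0.0
```

Call:
move_arm --deltas '[{"dx":0,"dy":0,"dz":-10,"ax":0,"ay":0,"az":0,"gripper":-1},{"dx":0,"dy":0,"dz":-20,"ax":0,"ay":0,"az":0,"gripper":-1},{"dx":0,"dy":0,"dz":-35,"ax":0,"ay":0,"az":0,"gripper":-1},{"dx":0,"dy":0,"dz":-35,"ax":0,"ay":0,"az":0,"gripper":-1},{"dx":0,"dy":0,"dz":-30,"ax":0,"ay":0,"az":0,"gripper":-1},{"dx":0,"dy":0,"dz":0,"ax":0,"ay":0,"az":0,"gripper":-1},{"dx":0,"dy":0,"dz":0,"ax":0,"ay":0,"az":0,"gripper":-1}]'

```text
time_s: 11.87
eef_pos: [479.8, 168.1, 156.6]
ee_rot: [-1.653, 2.665, 0.001]
force: [0.0, -0.3, -0.0]
finger_gap: 87.8
gripper_force: 0.0
```

```bash
python3 - <<'E'
from h import *
o=look("w6.png",dict(red_card_grip=31,recipe_board=0,clip_lip=25)); M=R.from_rotvec(o["ee_rot"]).as_matrix(); t=np.array(o["eef_pos"])
print(o["force"],o["finger_gap"])
im=cv2.imread("pics/w6.png"); h=cv2.cvtColor(im,cv2.COLOR_BGR2HSV)
for r in range(185,260,8):  # white card runs and board runs, by row
    w=np.where((h[r,150:400,1]<60)&(h[r,150:400,2]>130))[0]+150; b=np.where((h[r,150:400,1]<165)&(h[r,150:400,2]>90))[0]+150
    print(r,(w.min(),w.max(),len(w)) if len(w) else None,(b.min(),b.max(),len(b)) if len(b) else None)
for c in(230,276,320): print(c,[tuple(h[r,c]) for r in range(150,246,8)])
save(cams.get_image("scene"),"scene6.png")
for l,z in dict(red_card_grip=31,recipe_board=0,clip_lip=25,green_card_grip=19).items():
    for d in cams.landmark_of(l,"scene")[:2]: print(l,np.round(d["position"],1),round(d["confidence"],2),onplane(d["position"],z,"scene").round(1))
E
```

```text
11.8667 [479.8 168.1 156.6] [-1.653e+00  2.665e+00  1.000e-03]
red_card_grip [195.6 274.9] 0.83 [477.8 162.5  31. ]
clip_lip [268.1 279.4] 0.57 [507.3 231.7  25. ]
[ 0.04439883 -0.25158487 -0.00902183] 87.7754570583073
185 (np.int64(230), np.int64(323), 94) (np.int64(203), np.int64(347), 145)
193 (np.int64(230), np.int64(323), 29) (np.int64(204), np.int64(346), 79)
201 (np.int64(230), np.int64(323), 25) (np.int64(205), np.int64(346), 139)
209 (np.int64(231), np.int64(322), 18) (np.int64(205), np.int64(345), 93)
217 (np.int64(231), np.int64(322), 34) (np.int64(206), np.int64(345), 139)
225 (np.int64(231), np.int64(322), 92) (np.int64(206), np.int64(344), 139)
233 (np.int64(232), np.int64(321), 90) (np.int64(207), np.int64(344), 138)
241 (np.int64(232), np.int64(321), 66) (np.int64(207), np.int64(344), 116)
249 (np.int64(232), np.int64(321), 58) (np.int64(159), np.int64(392), 153)
257 (np.int64(233), np.int64(320), 58) (np.int64(152), np.int64(399), 159)
230 [(np.uint8(16), np.uint8(139), np.uint8(193)), (np.uint8(16), np.uint8(139), np.uint8(193)), (np.uint8(16), np.uint8(137), np.uin
[... 1032 characters left out ...]
(16), np.uint8(140), np.uint8(164)), (np.uint8(16), np.uint8(137), np.uint8(164)), (np.uint8(16), np.uint8(139), np.uint8(195)), (np.uint8(16), np.uint8(142), np.uint8(169)), (np.uint8(16), np.uint8(38), np.uint8(175)), (np.uint8(17), np.uint8(37), np.uint8(211)), (np.uint8(18), np.uint8(37), np.uint8(215)), (np.uint8(19), np.uint8(36), np.uint8(214)), (np.uint8(18), np.uint8(35), np.uint8(210)), (np.uint8(17), np.uint8(36), np.uint8(212)), (np.uint8(19), np.uint8(34), np.uint8(210))]
red_card_grip [209.4 238.5] 0.92 [473.7 162.7  31. ]
recipe_board [211.2 234.4] 0.88 [483.  194.8   0. ]
clip_lip [199.9 233.8] 0.71 [506.6 219.6  25. ]
green_card_grip [247.1 295.1] 0.64 [ 465.9 -103.8   19. ]
```

Card and board edges are symmetric: centre columns are 276.5 and 275.3, so lateral error is about 1 mm, and they are parallel. One numeric check of the depth remains: rear edge to the board's near edge should be 65 mm at home.

```bash
python3 - <<'E'
from h import *
o=status.get_obs(); M=R.from_rotvec(o["ee_rot"]).as_matrix(); t=np.array(o["eef_pos"])
h=cv2.cvtColor(cv2.imread("pics/w6.png"),cv2.COLOR_BGR2HSV)
for c in(236,276,318):
    s=h[:,c,1].astype(int); b=np.where(s[80:180]<165)[0]; w=np.where(s[160:200]<80)[0]
    rb=80+b.min(); rw=160+(w.min() if len(w) else 24)
    p=[M.T@(onplane((r-.5,c),z,"wrist",o)-t) for r,z in((rb,12),(rw,14))]
    print(c,rb,rw,p[0][:2].round(1),p[1][:2].round(1),p[0][0]-p[1][0])
E
```

```text
236 113 184 [ 78.1 -34.8] [ 14.8 -36.7] 63.338592917872404
276 113 184 [78.1  0.5] [14.8  0.5] 63.34406270803502
318 112 184 [79.  37.6] [14.8 39.7] 64.19354018507393
```

```bash
python3 -c "
from workcell import arm
print(arm.sign_off())"
```

```text
the job is handed in; nothing more can be done
None
```

The red-banded card is under the clip and against the stop, straight and within about 1 mm of the board's centre line; it has been released and the job handed in at about 12 s, though the verdict was not shown and I did not measure the clip's angle.

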